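Check dosing syringes and reject the blocked one

TASK

Check the three syringes in the rack by gently pushing each plunger down through its stroke, never harder than 15 N: two slide fully home and stay in the rack, but one comes up against something partway and must not be forced. Take that blocked syringe out, plunger left where it stopped, and stand it upright, fully down, in the hole of the single reject stand without dropping it; leave the other things on the bench alone.

Things in the scene. Friction and masses are not known exactly. Their poses are not given: they have to be found in the camera images.
- rack: aluminium block 60 x 220 x 56 mm, fixed, with three round holes in a row along its own y at y = -75, 0 and +75 mm; holes 32 mm wide and 50 mm deep (floor 6 mm above the bench). Origin: centre of its underside; z up.
- stand: the reject stand: grey plastic block 70 x 70 x 56 mm, fixed, with one round hole in its middle, 34 mm wide, mouth bevelled 2 mm, 50 mm deep (floor 6 mm above the bench). Origin: centre of its underside; z up.
- syringe_1: one of three like opaque white syringes (about 100 g) standing loose in the rack. Barrel 30 mm across, 95 mm tall, lowest 8 mm tapering to 22 mm; flush with its top a finger flange 4 mm thick, 56 mm long along own y, at most 31 mm wide along own x: grip the barrel from above, closing along its x; 45 mm stand above the rack. Origin: centre of the underside; z up the barrel.
- piston_1 (a joint): plunger travel of syringe_1 in m, growing as pushed in: 0 fully out, 0.032 fully home; starts at 0 to 0.005. A good plunger slides under a steady drag (2 to 4.5 N, differing between syringes) and stays where left. In one of the three syringes an unseen lump in the bore stops the plunger firmly somewhere between 0.017 and 0.023.
- thumb_1: round thumb cap, 26 mm across, 5 mm thick, on top of the plunger of syringe_1; origin: centre of its top face, 142 mm above the syringe origin with the plunger fully out, 110 mm with it home. The cap is sprung on its rod: it gives 1 mm per 1.5 N of push, at most 8 mm (12 N), then is solid; springs back.
- syringe_2: one of three like opaque white syringes (about 100 g) standing loose in the rack. Barrel 30 mm across, 95 mm tall, lowest 8 mm tapering to 22 mm; flush with its top a finger flange 4 mm thick, 56 mm long along own y, at most 31 mm wide along own x: grip the barrel from above, closing along its x; 45 mm stand above the rack. Origin: centre of the underside; z up the barrel.
- piston_2 (a joint): plunger travel of syringe_2 in m, growing as pushed in: 0 fully out, 0.032 fully home; starts at 0 to 0.005. A good plunger slides under a steady drag (2 to 4.5 N, differing between syringes) and stays where left. In one of the three syringes an unseen lump in the bore stops the plunger firmly somewhere between 0.017 and 0.023.
- thumb_2: round thumb cap, 26 mm across, 5 mm thick, on top of the plunger of syringe_2; origin: centre of its top face, 142 mm above the syringe origin with the plunger fully out, 110 mm with it home. The cap is sprung on its rod: it gives 1 mm per 1.5 N of push, at most 8 mm (12 N), then is solid; springs back.
- syringe_3: one of three like opaque white syringes (about 100 g) standing loose in the rack. Barrel 30 mm across, 95 mm tall, lowest 8 mm tapering to 22 mm; flush with its top a finger flange 4 mm thick, 56 mm long along own y, at most 31 mm wide along own x: grip the barrel from above, closing along its x; 45 mm stand above the rack. Origin: centre of the underside; z up the barrel.
- piston_3 (a joint): plunger travel of syringe_3 in m, growing as pushed in: 0 fully out, 0.032 fully home; starts at 0 to 0.005. A good plunger slides under a steady drag (2 to 4.5 N, differing between syringes) and stays where left. In one of the three syringes an unseen lump in the bore stops the plunger firmly somewhere between 0.017 and 0.023.
- thumb_3: round thumb cap, 26 mm across, 5 mm thick, on top of the plunger of syringe_3; origin: centre of its top face, 142 mm above the syringe origin with the plunger fully out, 110 mm with it home. The cap is sprung on its rod: it gives 1 mm per 1.5 N of push, at most 8 mm (12 N), then is solid; springs back.
- jar: small amber glass jar 36 mm wide, 45 mm tall; a bystander to leave alone. Origin: centre of its underside.
- weight: brass weight 32 mm wide, 44 mm tall; a bystander to leave alone. Origin: centre of its underside.
- bottle: white plastic bottle 60 mm wide, 150 mm tall; a bystander to leave alone. Origin: centre of its underside.
- beaker: glass beaker 72 mm wide, 90 mm tall; a bystander to leave alone. Origin: centre of its underside.
- dish: glass dish 90 mm wide, 20 mm tall; a bystander to leave alone. Origin: centre of its underside.
- spatula: steel spoon spatula 180 mm long, lying; a bystander to leave alone. Origin: centre of its underside.

How it is judged (in metres and radians):
At the end, for the whole second after the job is handed in: Two syringes upright in the rack, feet within 4 mm of the hole floor, plungers home (over 29 of 32 mm); the blocked one upright in the stand, foot within 6 mm of its axis and 4 mm of its floor, plunger left at the obstruction (16.5 to 24 mm); tilts under 0.1 rad, all at rest (((value of joint piston_1 between 0.0165 and 0.024 m and horizontal distance between syringe_1 and stand below 0.006 m and z of syringe_1 in the frame of stand below 0.01 m and angle between each of syringe_1, syringe_2, syringe_3's own z axis and vertical below 0.1 rad and value of joint each of piston_2, piston_3 above 0.029 m and x of syringe_2 in the frame of rack between -0.008 and 0.008 m and y of syringe_2 in the frame of rack between -0.085 and 0.085 m and z of each of syringe_2, syringe_3 in the frame of rack below 0.01 m and x of syringe_3 in the frame of rack between -0.008 and 0.008 m and y of syringe_3 in the frame of rack between -0.085 and 0.085 m) or (value of joint piston_2 between 0.0165 and 0.024 m and horizontal distance between syringe_2 and stand below 0.006 m and z of syringe_2 in the frame of stand below 0.01 m and angle between each of syringe_2, syringe_1, syringe_3's own z axis and vertical below 0.1 rad and value of joint each of piston_1, piston_3 above 0.029 m and x of syringe_1 in the frame of rack between -0.008 and 0.008 m and y of syringe_1 in the frame of rack between -0.085 and 0.085 m and z of each of syringe_1, syringe_3 in the frame of rack below 0.01 m and x of syringe_3 in the frame of rack between -0.008 and 0.008 m and y of syringe_3 in the frame of rack between -0.085 and 0.085 m) or (value of joint piston_3 between 0.0165 and 0.024 m and horizontal distance between syringe_3 and stand below 0.006 m and z of syringe_3 in the frame of stand below 0.01 m and angle between each of syringe_3, syringe_1, syringe_2's own z axis and vertical below 0.1 rad and value of joint each of piston_1, piston_2 above 0.029 m and x of syringe_1 in the frame of rack between -0.008 and 0.008 m and y of syringe_1 in the frame of rack between -0.085 and 0.085 m and z of each of syringe_1, syringe_2 in the frame of rack below 0.01 m and x of syringe_2 in the frame of rack between -0.008 and 0.008 m and y of syringe_2 in the frame of rack between -0.085 and 0.085 m)) and linear speed of each of syringe_1, syringe_2, syringe_3 below 0.02 m/s); the robot touches nothing.
It fails at once if a thumb cap pressed with more than 16 N (contact force between anything else and thumb_1 above 16 N or contact force between anything else and thumb_2 above 16 N or contact force between anything else and thumb_3 above 16 N).
It fails at once if a syringe dropped: moving faster than 0.4 m/s while not held ((linear speed of syringe_1 above 0.4 m/s and contact force between the fingers and syringe_1 below 0.3 N) or (linear speed of syringe_2 above 0.4 m/s and contact force between the fingers and syringe_2 below 0.3 N) or (linear speed of syringe_3 above 0.4 m/s and contact force between the fingers and syringe_3 below 0.3 N)).
It fails at once if a bystander shoved more than 40 mm (distance of any of jar, weight, bottle, beaker, dish, spatula from where it was at the start of the episode above 0.04 m).
It also fails if it takes over 66 s, if anything falls off the work surface, if the arm or the gripper's body presses on something with over 40 N, if the wrist force passes 120 N, or if a joint passes its speed limit or range.

ROBOT

A 7-joint arm with a two-finger parallel gripper is mounted at the origin on the work surface. World frame = base frame: x ahead of the robot, y to its left, z up, the work surface at z = 0. Lengths are in m, angles in degrees, forces in N, time in s.
With the tool pointing down it reaches from about 0.425 to 0.875 m from the base axis. Payload 4.7 kg.
Tool frame: the origin (TCP) lies at the very end of the fingers, on their centre line; the grasp point (between the pads) lies 19 mm behind it; z points along the fingers, y is the line along which they close (so a half turn about z gives the same grasp; the last joint's range is limited). The gripper opens to 87 mm and grips with 3 to 60 N. Pads are 19 mm wide; open, the fingers measure 117 mm over their backs; the gripper's body (75 mm by 190 mm) begins 51 mm behind the grasp point.
Start: joints at [-69.093, 18.392, -4.016, 83.108, 1.295, 78.541, -3.26], TCP at [0.223, 0.61, 0.223] pointing down, gripper open.
Joint ranges: [-163.93, 163.93], [-17.29, 119.83], [-79.2, 71.16], [3.27, 140.29], [-89.18, 269.18], [5.43, 117.66], [-154.24, 154.24]. Speed limits (degrees/s): [147.25, 147.25, 180, 180, 180, 180, 180].

INTERFACE

Orientations are given as [roll, pitch, yaw] about the fixed x, y, z axes, in that order (R = Rz(yaw) Ry(pitch) Rx(roll)).
In Python, from cell import telemetry, cams, env gives the robot as it stands.
- The arm moves only by the tool arm_command, never from a script. Its argument "series" is text: rows parted by semicolons, each of 5 numbers parted by spaces: the shift along the tool's x, y, z in mm, then the turn about the tool's z in rad, then the closure in counts, from 0 (fully open) to 255 (shut). A call has 1 to 20 rows; each row shifts and turns the commanded pose from where the row before left it, along the tool's axes as they then stand; what a row does not reach is not made up. A row lasts 1/12 s, in which the tool goes at most 41.7 mm and 7.16 degrees, less where a joint would pass 70% of its speed; a pose out of reach is approached as far as the arm can. A call is refused whole if a number of a shift passes 41.7 or a number of a turn 0.125, either way. A call with a gripper value outside its range is refused whole. The fingers move at their own pace and stop on an object; "squeeze" is the grip in N (left out, the last holds). Time passes only in rows, so rows that do not move let the fingers close. It gives the time, the measured TCP pose, the force, the opening and the grip force at its end, in the units of the state.
- telemetry.get_obs(): the state, without advancing time (a new reading comes with each control period).
- cams.read_camera(name): name is "scene" or "top"; returns the picture (480x640x3 uint8, blue, green, red); there is no depth.
- cams.calibration(name): a dict with "K" (3x3 intrinsics, pixels), "origin" and "rotation" of the camera in the world. Camera axes: x right, y down, z forward; pixel columns grow to the right and rows downward; lengths in m; the calibration is good to about 2 mm. A picture is of the moment at which its call begins. calibration takes no time and is no camera call.
- env.sign_off(): hands the job in; it is judged then, once.
The state is a dict: "time_s": time; "qpos": joint angles; "joint_velocities": joint speeds; "effort": joint torques, N m; "tool_pos": TCP position; "tool_rot": TCP orientation; "force": force on the tool from outside, world axes, zero at the start; "wrist_torque": the same for the moment, N m; "grip_width": finger opening in m; "grasp_force": force on a finger pad.
Only numpy, scipy, OpenCV 4.12 (cv2) and the standard library are available. Lean on these libraries where they do the work, as an engineer would, in place of code of your own. Each camera call takes 0.05 s, during which the arm holds its last target. There are 200 camera calls.

## Working session

There is one attempt and no reset: what is moved stays moved. The work goes in short steps, Python scripts to look and compute and a tool call to move; the robot and the scene stay as the last step left them, time stands still between calls to the robot, and variables do not carry over. Pictures are saved under pics/ and viewed, at most 10 in all, crops included, and the job is handed in when it is done.

Besides the shell and the picture viewer there is one more tool, called after ">>>" as name(argument=value, ...) on one line, values as JSON. arm_command: Moves the arm, as the interface text tells. Its arguments: {"type":"object","properties":{"series":{"type":"string"},"squeeze":{"type":"number"}},"required":["series"]}

```bash
mkdir -p pics; ls
python3 - <<'E'
from cell import telemetry,cams,env
import cv2
o=telemetry.get_obs();print({k:o[k] for k in('time_s','tool_pos','tool_rot','force','grip_width')})
for n in('scene','top'):
    cv2.imwrite(f'pics/{n}0.png',cams.read_camera(n));print(n,cams.calibration(n))
E
```

```text
pics
{'time_s': 0.0, 'tool_pos': array([0.2232452 , 0.60988139, 0.22149768]), 'tool_rot': array([-1.79893484e+02,  7.30278837e-03,  1.59901613e+02]), 'force': array([-0.44068305,  0.08264585,  0.33883744]), 'grip_width': 0.08696465607715054}
scene {'K': array([[520.43909699,   0.        , 322.29976122],
       [  0.        , 520.43909699, 238.48497953],
       [  0.        ,   0.        ,   1.        ]]), 'origin': array([ 1.4358298 , -0.31363405,  0.71911733]), 'rotation': array([-122.38960727,    0.71823364,   69.25505015])}
top {'K': array([[513.00081237,   0.        , 322.96628962],
       [  0.        , 513.00081237, 239.39050728],
       [  0.        ,   0.        ,   1.        ]]), 'origin': array([ 0.31899057, -0.01019877,  1.32730279]), 'rotation': array([-168.32680819,   -0.20654779,  -82.39704642])}
```

View pics/top0.png

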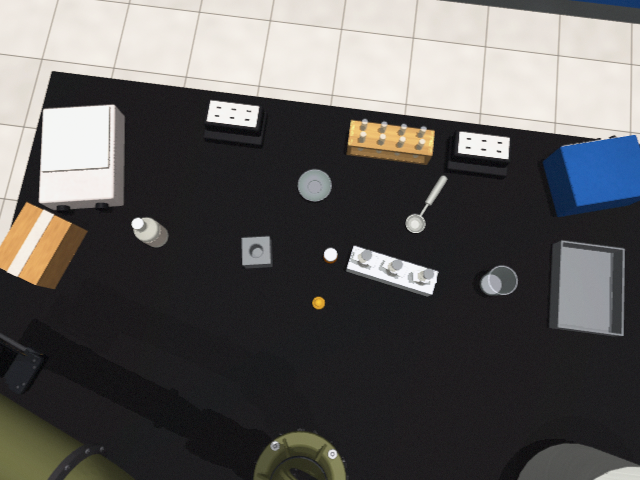

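View pics/scene0.png

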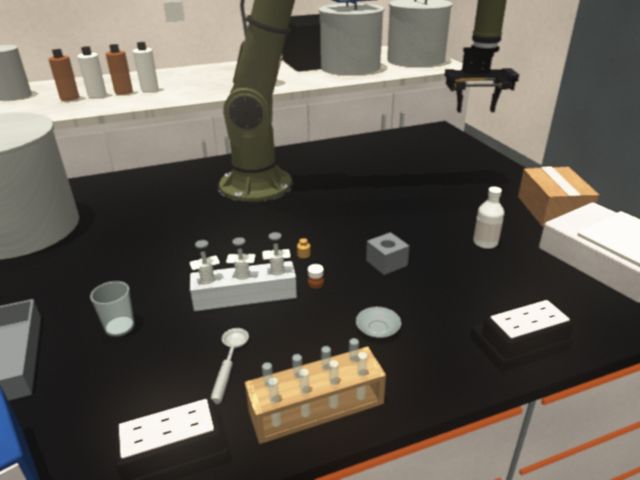

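The top view shows the rack at about (392,270), the stand at (256,251), the jar at (331,255) and the weight at (318,302). The scene view shows thumb caps at about (202,244), (239,241) and (276,237), and the stand at (388,250). Next I'll measure from enlarged crops.

```bash
cat > h.py <<'E'
import numpy as np,cv2
from scipy.spatial.transform import Rotation as R
from cell import telemetry,cams,env
def ray(n,u,v):
    c=cams.calibration(n);K=np.array(c['K'])
    r=R.from_euler('xyz',c['rotation'],degrees=True).as_matrix()
    return np.array(c['origin']),r@np.linalg.solve(K,[u,v,1.])
def on(n,uv,z):
    o,d=ray(n,*uv);return o+d*(z-o[2])/d[2]
def tri(a,b):  # pixel in scene, pixel in top -> point, gap
    o1,d1=ray('scene',*a);o2,d2=ray('top',*b)
    t=np.linalg.lstsq(np.c_[d1,-d2],o2-o1,rcond=None)[0]
    p,q=o1+d1*t[0],o2+d2*t[1];return (p+q)/2,np.linalg.norm(p-q)
def proj(n,p):
    c=cams.calibration(n);r=R.from_euler('xyz',c['rotation'],degrees=True).as_matrix()
    q=np.array(c['K'])@(r.T@(np.array(p)-c['origin']));return q[:2]/q[2]
E
python3 - <<'E'
from h import *
t=cv2.imread('pics/top0.png');s=cv2.imread('pics/scene0.png')
a=cv2.resize(t[235:305,235:445],None,fx=3.8,fy=3.8,interpolation=cv2.INTER_CUBIC)
b=cv2.resize(s[225:315,180:420],None,fx=3.325,fy=3.325,interpolation=cv2.INTER_CUBIC)
cv2.imwrite('pics/c1.png',np.vstack([a,b[:, :a.shape[1]]]))
print(a.shape,b.shape)
g=cv2.cvtColor(t,cv2.COLOR_BGR2GRAY)
m=np.zeros_like(g);m[240:300,342:442]=(g[240:300,342:442]>60)*255
c=max(cv2.findContours(m,0,2)[0],key=cv2.contourArea);print('rack',cv2.minAreaRect(c),cv2.approxPolyDP(c,4,True)[:,0].tolist())
m=np.zeros_like(g);m[230:275,235:280]=(g[230:275,235:280]>40)*255
c=max(cv2.findContours(m,0,2)[0],key=cv2.contourArea);print('stand',cv2.minAreaRect(c),cv2.approxPolyDP(c,2,True)[:,0].tolist())
E
```

```text
(266, 798, 3) (299, 798, 3)
rack ((392.148681640625, 270.89190673828125), (90.50493621826172, 28.23224449157715), 17.10272979736328) [[353, 245], [346, 271], [432, 294], [437, 270]]
stand ((256.25225830078125, 251.54153442382812), (31.95073127746582, 31.06321144104004), 86.8201675415039) [[268, 235], [241, 237], [242, 265], [246, 268], [272, 266], [271, 240]]
```

View pics/c1.png

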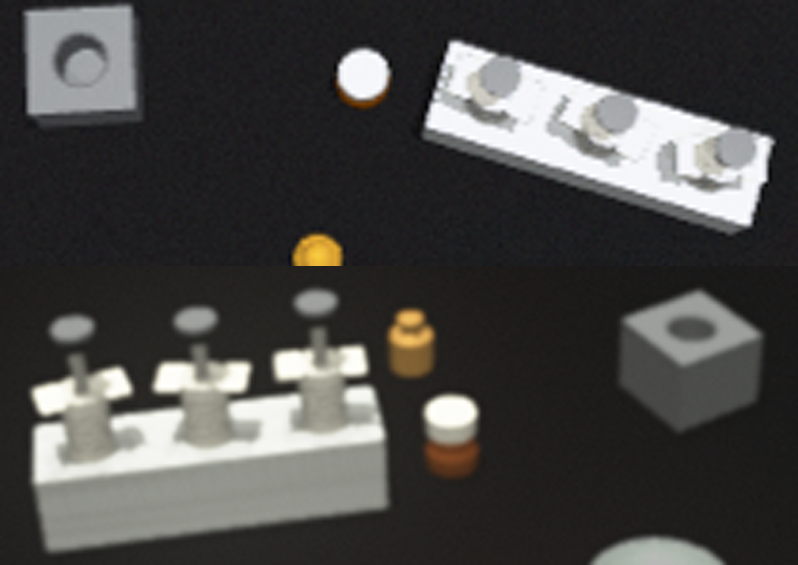

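The crop shows three caps: in the top view at crop (500,77), (614,113) and (736,149), and in the scene view, in reverse order, at (316,302), (196,320) and (72,329). The flanges and the stand hole are also clear.

Run:
```python
from h import *
np.set_printoptions(precision=4,suppress=True)
T=lambda x,y:(235+x/3.8-.4,235+y/3.8-.4)
S=lambda x,y:(180+x/3.325-.35,225+(y-266)/3.325-.35)
z=.056
rc=np.array([on('top',T(*p),z) for p in[(452,41),(773,138),(750,227),(424,130)]])
print('rack top',rc[:,:2].tolist(),rc.mean(0),np.linalg.norm(rc[0]-rc[1]),np.linalg.norm(rc[1]-rc[2]))
d=rc[0]-rc[1]+rc[3]-rc[2];print('rack y dir deg',np.degrees(np.arctan2(d[1],d[0])))
rs=np.array([on('scene',S(*p),z) for p in[(375,387),(386,452),(38,484)]]);print('rack scene: ',rs)
st=np.array([on('top',T(*p),z) for p in[(25,12),(132,6),(136,107),(28,115)]]);print('stand',st[:,:2].tolist(),st.mean(0))
d=st[0]-st[1];print('ang',np.degrees(np.arctan2(d[1],d[0])))
ss=np.array([on('scene',S(*p),z) for p in[(621,320),(700,290),(762,334),(686,364)]]);print('stand sc',ss.mean(0),'hole',on('scene',S(692,328),z),on('top',T(81,60),z))
for a,b in zip([(316,302),(196,320),(72,329)],[(500,77),(614,113),(736,149)]):print('cap',*tri(S(*a),T(*b)))
for q in([(273,352),(364,347),(368,370),(277,380)],[(160,363),(251,363),(247,391),(154,391)],[(32,392),(125,370),(132,388),(38,413)]):
    f=np.array([on('scene',S(*p),.101) for p in q]);d=f[1]+f[2]-f[0]-f[3];print('flange',f.mean(0),np.linalg.norm(d)/2,'y dir',np.degrees(np.arctan2(d[1],d[0])))
for n,p in(('jar',(363,75)),('weight',(318,255))):print(n,on('top',T(*p),.045))
print('bottle',on('top',(150,232),.08),'beaker',on('top',(499,280),.05))
print(telemetry.get_obs()['time_s'])
```

```text
rack top [[0.5748856544684953, -0.05856715043356987], [0.5384284883554271, -0.27581858187056235], [0.4780850713645191, -0.26605074615931185], [0.5131864635845822, -0.047478188759005495]] [ 0.5261 -0.162   0.056 ] 0.2202891495794064 0.0611288687006441
rack y dir deg 80.6757212783935
rack scene:  [[ 0.5182 -0.0462  0.056 ]
 [ 0.5896 -0.062   0.056 ]
 [ 0.5408 -0.2736  0.056 ]]
stand [[0.5565873600660842, 0.22570867986285362], [0.5701042741086344, 0.15573606527159228], [0.5031440309353151, 0.14268519043825376], [0.48842354744864125, 0.21236234799745018]] [0.5296 0.1841 0.056 ]
ang 100.93340404814201
stand sc [0.5301 0.1846 0.056 ] hole [0.5319 0.1835 0.056 ] [0.5294 0.1836 0.056 ]
cap [ 0.5385 -0.0874  0.1447] 0.000354787587772203
cap [ 0.526  -0.1606  0.1413] 0.001996719668495242
cap [ 0.5133 -0.2355  0.1451] 0.00032051697916458017
flange [ 0.5411 -0.0881  0.101 ] 0.058113113832331594 y dir 76.59548102126195
flange [ 0.5294 -0.1619  0.101 ] 0.05834116564293487 y dir 68.21150674491682
flange [ 0.5162 -0.2359  0.101 ] 0.05920716828040808 y dir 93.81925808418939
jar [ 0.5462 -0.0029  0.045 ]
weight [0.4236 0.0109 0.045 ]
bottle [0.5364 0.4483 0.08  ] beaker [ 0.5369 -0.4306  0.05  ]
0.1
```

>>> arm_command(series="0 0 0 0.122 255;0 0 0 0.122 255;0 0 0 0.122 255;0 0 0 0.122 255;0 0 0 0.122 255;0 0 0 0.122 255;0 0 0 0.122 255;0 0 0 0.122 255;0 0 0 0.122 255;0 0 0 0.122 255;0 0 0 0 255;0 0 0 0 255", squeeze=10)

```text
time_s: 1.1
tool_pos: [0.2232, 0.6102, 0.2221]
tool_rot: [-180.0, 0.0, 90.2]
force: [-0.2, 0.8, 0.2]
grip_width: 0.0147
grasp_force: 0.0
```

>>> arm_command(series="-20 8 0 0 255;-36 16 0 0 255;-36 16 0 0 255;-36 16 0 0 255;-36 16 0 0 255;-36 16 0 0 255;-36 16 0 0 255;-36 16 0 0 255;-36 16 0 0 255;-36 16 0 0 255;-36 16 0 0 255;-36 16 0 0 255;-36 16 0 0 255;-36 16 0 0 255;-36 16 0 0 255;-36 16 0 0 255;-36 16 0 0 255;-36 16 0 0 255;-36 16 0 0 255;-30 20 0 0 255")

```text
time_s: 2.77
tool_pos: [0.5393, -0.0907, 0.2231]
tool_rot: [179.9, -0.0, 90.1]
force: [1.2, 0.4, 0.3]
grip_width: 0.0004
grasp_force: 0.0
```

>>> arm_command(series="0 0 15 0 255;0 0 20 0 255;0 0 20 0 255;0 0 5 0 255;0 0 0 0 255;0 0 0 0 255;0 0 0 0 255")

```text
time_s: 3.35
tool_pos: [0.5403, -0.0875, 0.1639]
tool_rot: [179.9, -0.0, 90.1]
force: [-0.1, 0.3, 0.5]
grip_width: -0.0001
grasp_force: 0.0
```

>>> arm_command(series="0 0 3 0 255;0 0 3 0 255;0 0 3 0 255;0 0 3 0 255;0 0 2 0 255;0 0 2 0 255;0 0 2 0 255;0 0 2 0 255;0 0 2 0 255;0 0 2 0 255;0 0 0 0 255;0 0 0 0 255")

```text
time_s: 4.35
tool_pos: [0.5395, -0.0876, 0.1386]
tool_rot: [180.0, -0.0, 90.0]
force: [-0.3, 0.9, 3.2]
grip_width: 0.0006
grasp_force: 1.9
```

>>> arm_command(series="0 0 1.5 0 255;0 0 1.5 0 255;0 0 1.5 0 255;0 0 1.5 0 255;0 0 1.5 0 255;0 0 1.5 0 255;0 0 1.5 0 255;0 0 1.5 0 255;0 0 0 0 255;0 0 0 0 255")

```text
time_s: 5.18
tool_pos: [0.5394, -0.0876, 0.1264]
tool_rot: [-180.0, 0.0, 90.0]
force: [-0.2, -0.2, 3.9]
grip_width: 0.0004
grasp_force: 1.8
```

>>> arm_command(series="0 0 1 0 255;0 0 1 0 255;0 0 1 0 255;0 0 0 0 255;0 0 0 0 255")

```text
time_s: 5.6
tool_pos: [0.5394, -0.0876, 0.1235]
tool_rot: [-180.0, -0.0, 90.0]
force: [0.1, -1.1, 3.9]
grip_width: 0.0007
grasp_force: 1.9
```

>>> arm_command(series="0 0 1 0 255;0 0 1 0 255;0 0 1 0 255;0 0 0 0 255;0 0 0 0 255")

```text
time_s: 6.02
tool_pos: [0.5394, -0.0875, 0.1205]
tool_rot: [-180.0, -0.0, 90.0]
force: [0.8, -0.4, 4.1]
grip_width: 0.0002
grasp_force: 1.9
```

>>> arm_command(series="0 0 1 0 255;0 0 1 0 255;0 0 1 0 255;0 0 1 0 255;0 0 1 0 255;0 0 1 0 255;0 0 1 0 255;0 0 1 0 255;0 0 0 0 255;0 0 0 0 255")

```text
time_s: 6.85
tool_pos: [0.5396, -0.0876, 0.1127]
tool_rot: [180.0, -0.0, 90.0]
force: [-1.2, 0.2, 6.1]
grip_width: 0.0003
grasp_force: 2.8
```

>>> arm_command(series="0 0 1 0 255;0 0 0 0 255;0 0 0 0 255")

```text
time_s: 7.1
tool_pos: [0.5398, -0.0876, 0.1119]
tool_rot: [180.0, -0.0, 90.0]
force: [-0.3, 1.3, 6.6]
grip_width: 0.0002
grasp_force: 3.3
```

>>> arm_command(series="0 0 -2 0 255;0 0 -3 0 255;0 0 -8 0 255;0 0 -18 0 255;0 0 -22 0 255;0 0 0 0 255;-20 -4 0 0 255;-34 -6 0 0 255;-19 -3 0 0 255;0 0 0 0 255;0 0 0 0 255;0 0 2 0 255;0 0 2 0 255;0 0 2 0 255;0 0 2 0 255;0 0 2 0 255;0 0 0 0 255")

```text
time_s: 8.52
tool_pos: [0.5262, -0.16, 0.154]
tool_rot: [-180.0, -0.0, 90.0]
force: [-0.4, 0.4, -0.7]
grip_width: 0.0005
grasp_force: 0.0
```

>>> arm_command(series="0 0 2 0 255;0 0 2 0 255;0 0 2 0 255;0 0 2 0 255;0 0 2 0 255;0 0 2 0 255;0 0 2 0 255;0 0 0 0 255;0 0 0 0 255")

```text
time_s: 9.27
tool_pos: [0.5266, -0.1607, 0.1408]
tool_rot: [180.0, 0.0, 90.0]
force: [-0.3, -1.3, 3.2]
grip_width: 0.0005
grasp_force: 1.2
```

>>> arm_command(series="0 0 1.5 0 255;0 0 1.5 0 255;0 0 1.5 0 255;0 0 1.5 0 255;0 0 1.5 0 255;0 0 1.5 0 255;0 0 1.5 0 255;0 0 1.5 0 255;0 0 1 0 255;0 0 0 0 255;0 0 0 0 255")

```text
time_s: 10.18
tool_pos: [0.5264, -0.1606, 0.1275]
tool_rot: [-180.0, 0.0, 90.0]
force: [-0.3, -0.1, 2.2]
grip_width: 0.0004
grasp_force: 1.2
```

>>> arm_command(series="0 0 1 0 255;0 0 1 0 255;0 0 1 0 255;0 0 0 0 255;0 0 0 0 255")

```text
time_s: 10.6
tool_pos: [0.5264, -0.1606, 0.1245]
tool_rot: [-180.0, -0.0, 90.0]
force: [0.5, -0.2, 2.6]
grip_width: 0.0006
grasp_force: 1.3
```

>>> arm_command(series="0 0 1 0 255;0 0 1 0 255;0 0 1 0 255;0 0 1 0 255;0 0 0 0 255;0 0 0 0 255")

```text
time_s: 11.1
tool_pos: [0.5264, -0.1606, 0.1205]
tool_rot: [180.0, -0.0, 90.0]
force: [0.3, -0.4, 2.5]
grip_width: 0.0002
grasp_force: 1.3
```

>>> arm_command(series="0 0 1 0 255;0 0 1 0 255;0 0 1 0 255;0 0 1 0 255;0 0 1 0 255;0 0 1 0 255;0 0 1 0 255;0 0 1 0 255;0 0 0.8 0 255;0 0 0 0 255;0 0 0 0 255")

```text
time_s: 12.02
tool_pos: [0.5269, -0.1607, 0.1123]
tool_rot: [179.9, -0.0, 90.0]
force: [0.3, 0.2, 5.7]
grip_width: 0.0004
grasp_force: 3.1
```

>>> arm_command(series="0 0 -2 0 255;0 0 -3 0 255;0 0 -8 0 255;0 0 -18 0 255;0 0 -22 0 255;0 0 0 0 255;-20 -4 0 0 255;-35 -6 0 0 255;-20 -3 0 0 255;0 0 0 0 255;0 0 0 0 255;0 0 2 0 255;0 0 2 0 255;0 0 2 0 255;0 0 2 0 255;0 0 2 0 255;0 0 0 0 255")

```text
time_s: 13.43
tool_pos: [0.5133, -0.235, 0.1542]
tool_rot: [-180.0, -0.0, 90.0]
force: [-0.0, 0.8, -0.1]
grip_width: 0.0005
grasp_force: 0.0
```

>>> arm_command(series="0 0 2 0 255;0 0 2 0 255;0 0 2 0 255;0 0 2 0 255;0 0 2 0 255;0 0 2 0 255;0 0 2 0 255;0 0 0 0 255;0 0 0 0 255")

```text
time_s: 14.18
tool_pos: [0.5134, -0.2356, 0.1407]
tool_rot: [180.0, 0.0, 90.0]
force: [0.9, -0.7, 0.6]
grip_width: 0.0004
grasp_force: 0.6
```

>>> arm_command(series="0 0 1.5 0 255;0 0 1.5 0 255;0 0 1.5 0 255;0 0 1.5 0 255;0 0 1.5 0 255;0 0 1.5 0 255;0 0 1 0 255;0 0 1 0 255;0 0 1 0 255;0 0 0 0 255;0 0 0 0 255")

```text
time_s: 15.1
tool_pos: [0.5134, -0.2356, 0.1287]
tool_rot: [-180.0, -0.0, 90.0]
force: [0.3, -0.7, 1.0]
grip_width: 0.0002
grasp_force: 0.7
```

>>> arm_command(series="0 0 1 0 255;0 0 1 0 255;0 0 1 0 255;0 0 0 0 255;0 0 0 0 255")

```text
time_s: 15.52
tool_pos: [0.5136, -0.2357, 0.126]
tool_rot: [180.0, 0.0, 90.0]
force: [-0.2, 0.5, 3.7]
grip_width: 0.0008
grasp_force: 1.8
```

Force is rising. I'll go one step further to confirm.

>>> arm_command(series="0 0 1 0 255;0 0 1 0 255;0 0 0 0 255;0 0 0 0 255")

```text
time_s: 15.85
tool_pos: [0.5138, -0.2358, 0.1243]
tool_rot: [179.9, 0.0, 90.0]
force: [-0.8, 0.1, 6.4]
grip_width: 0.0008
grasp_force: 3.1
```

>>> arm_command(series="0 0 -2 0 255;0 0 -3 0 255;0 0 -8 0 255;0 0 -18 0 255;0 0 -25 0 0;0 0 -20 0 0;0 0 0 0 0;0 0 0 0 0;0 0 0 0 0;0 0 0 0 0;0 0 0 0 0", squeeze=12)

```text
time_s: 16.77
tool_pos: [0.5127, -0.2352, 0.1986]
tool_rot: [-179.9, -0.0, 90.0]
force: [-0.5, -0.1, 0.1]
grip_width: 0.0391
grasp_force: 0.0
```

Run:
```python
from h import *
s=cams.read_camera('scene');cv2.imwrite('pics/s2.png',s)
cv2.imwrite('pics/c2.png',cv2.resize(s[210:310,180:300],None,fx=6,fy=6,interpolation=cv2.INTER_CUBIC))
```

```text
(no output)
```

View pics/c2.png

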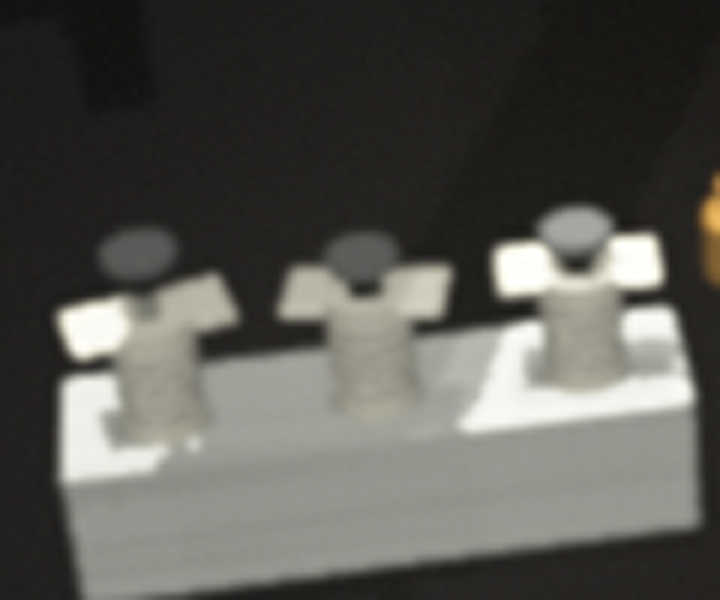

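The left syringe's cap at crop (138,253) stands clearly higher than the two pushed home. Its flange corners are at about (55,318), (222,270), (240,320) and (78,362).

Run:
```python
from h import *
f=np.array([on('scene',(180+x/6-.4,210+y/6-.4),.101) for x,y in[(55,318),(222,270),(240,320),(78,362)]])
d=f[1]+f[2]-f[0]-f[3];w=f[0]+f[1]-f[2]-f[3]
print(f.mean(0),np.linalg.norm(d)/2,np.linalg.norm(w)/2,np.degrees(np.arctan2(d[1],d[0])),np.degrees(np.arctan2(w[1],w[0])))
c=np.array([on('scene',(180+138/6,210+253/6),.128)]);print('cap',c)
```

```text
[ 0.5174546  -0.23578108  0.101     ] 0.05826850134550555 0.03121174813647345 96.0106069134175 -177.08347275862394
cap [[ 0.51960461 -0.23563811  0.128     ]]
```

>>> arm_command(series="0 2 0 -0.08 0;0 0 0 0 0;0 0 0 0 0;0 0 0 0 0;0 0 0 0 0;0 0 15 0 0;0 0 20 0 0;0 0 20 0 0;0 0 20 0 0;0 0 20 0 0;0 0 15 0 0;0 0 10 0 0;0 0 6 0 0;0 0 3 0 0;0 0 0 0 0;0 0 0 0 0")

```text
time_s: 18.15
tool_pos: [0.516, -0.2359, 0.0715]
tool_rot: [179.9, 0.0, 94.6]
force: [0.4, 0.2, -0.2]
grip_width: 0.0866
grasp_force: 0.0
```

>>> arm_command(series="0 0 3 0 0;0 0 2 0 0;0 0 0 0 100;0 0 0 0 140;0 0 0 0 160;0 0 0 0 170;0 0 0 0 180;0 0 0 0 200;0 0 0 0 200;0 0 0 0 200;0 0 0 0 200;0 0 0 0 200;0 0 0 0 200;0 0 0 0 200", squeeze=12)

```text
time_s: 19.32
tool_pos: [0.515, -0.2357, 0.0658]
tool_rot: [-180.0, -0.0, 94.6]
force: [-1.0, 0.4, 0.9]
grip_width: 0.0286
grasp_force: 12.0
```

>>> arm_command(series="0 0 0 0 220;0 0 0 0 220;0 0 -3 0 220;0 0 -6 0 220;0 0 -8 0 220;0 0 -8 0 220;0 0 -8 0 220;0 0 -8 0 220;0 0 -8 0 220;0 0 -8 0 220;0 0 -14 0 220;0 0 -18 0 220;0 0 -18 0 220;0 0 -18 0 220;0 0 -12 0 220;0 0 -6 0 220;0 0 0 0 220;0 0 0 0 220", squeeze=20)

```text
time_s: 20.82
tool_pos: [0.5153, -0.2353, 0.2084]
tool_rot: [-180.0, -0.0, 94.6]
force: [0.3, 1.0, -1.9]
grip_width: 0.0286
grasp_force: 20.0
```

Run:
```python
from h import *
s=cams.read_camera('scene');cv2.imwrite('pics/s3.png',s)
cv2.imwrite('pics/c3.png',cv2.resize(s[130:310,120:320],None,fx=3.3,fy=3.3,interpolation=cv2.INTER_CUBIC))
```

```text
(no output)
```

View pics/c3.png

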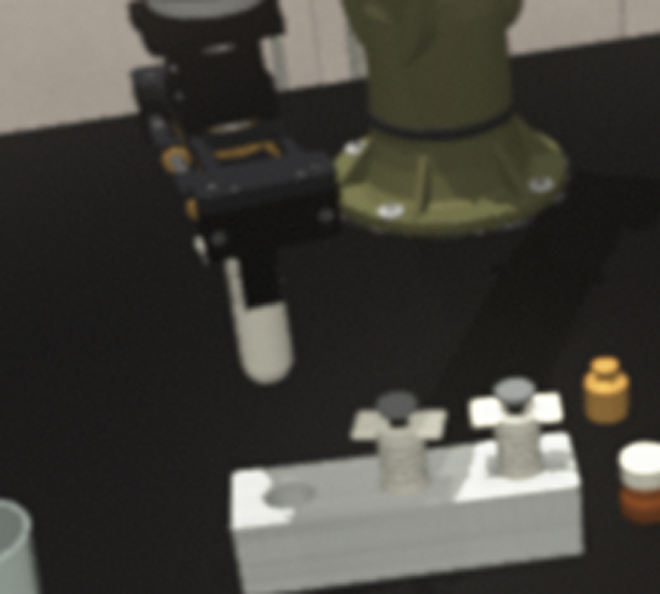

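The syringe is held upright, with its foot near crop (266,380) and barrel edges at about 240 and 292. The rack hole is empty and the other two are seated with plungers home.

Run:
```python
from h import *
s=cv2.cvtColor(cv2.imread('pics/s3.png'),cv2.COLOR_BGR2GRAY).astype(int)
o=telemetry.get_obs();p=o['tool_pos'];print(p,o['tool_rot'],o['time_s'])
for z in(.16,.17,.18,.19):
    u,v=proj('scene',[p[0],p[1],z]);r=s[int(round(v)),180:225];k=np.where(r>85)[0]+180
    print(z,u,v,k.min(),k.max())
for y in(-.01,.01):print(proj('scene',[p[0],p[1]+y,.17]))
print('foot',proj('scene',[p[0],p[1],.1486]))
```

```text
[ 0.51501333 -0.2351679   0.20792739] [-1.79938038e+02 -3.75232704e-02  9.45976116e+01] 20.8667
0.16 200.69841749152982 237.79504477478991 193 208
0.17 200.0136449458416 233.5921578083228 192 207
0.18 199.32182616898746 229.3460236157274 191 206
0.19 198.62285184115424 225.0559712314092 191 206
[195.0068284  234.57410378]
[204.99251874 232.61569202]
foot [201.47059985 242.53442163]
```

>>> arm_command(series="15 3.3 0 0 220;25 3.3 0 0 220;32 3.3 0 0 220;32 3.3 0 0 220;32 3.3 0 0 220;32 3.3 0 0 220;32 3.3 0 0 220;32 3.3 0 0 220;32 3.3 0 0 220;32 3.3 0 0 220;32 3.3 0 0 220;32 3.3 0 0 220;32 3.3 0 0 220;15 3.3 0 0 220;10 2.4 0 0 220;0 0 0 0 220;0 0 0 0 220;0 0 0 0 220")

```text
time_s: 22.37
tool_pos: [0.5309, 0.1813, 0.2086]
tool_rot: [-180.0, 0.1, 94.4]
force: [-0.6, -0.6, -1.0]
grip_width: 0.0284
grasp_force: 20.0
```

>>> arm_command(series="1 -0.5 8 0 220;0 0 14 0 220;0 0 18 0 220;0 0 18 0 220;0 0 12 0 220;0 0 6 0 220;0 0 4 0 220;0 0 0 0 220;0 0 0 0 220;0 0 0 0 220")

```text
time_s: 23.2
tool_pos: [0.5306, 0.1852, 0.1297]
tool_rot: [179.9, -0.0, 94.6]
force: [-0.5, -0.7, -1.2]
grip_width: 0.0289
grasp_force: 20.0
```

Run:
```python
from h import *
o=telemetry.get_obs();p=o['tool_pos'];print(p,o['tool_rot'])
a=cams.read_camera('scene');b=cams.read_camera('top')
cv2.imwrite('pics/s4.png',a)
print('foot',proj('scene',[p[0],p[1],p[2]-.0598]),'hole',proj('scene',[.5302,.184,.056]))
cv2.imwrite('pics/c4.png',np.hstack([cv2.resize(x,None,fx=4,fy=4,interpolation=cv2.INTER_CUBIC) for x in(a[180:300,335:435],b[180:300,215:305])]))
```

```text
[0.53063434 0.18515027 0.12972737] [ 1.79908666e+02 -4.48528164e-02  9.45799330e+01]
foot [388.47272304 237.84624887] hole [387.61645754 242.87992124]
```

View pics/c4.png

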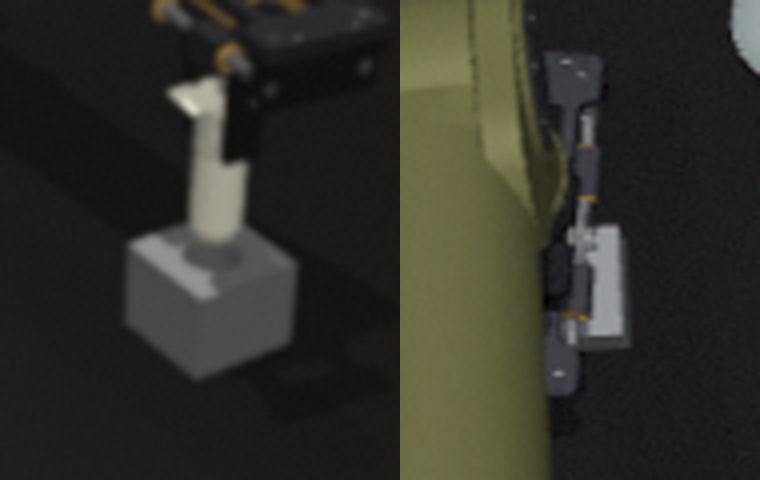

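The foot is at crop (217,240) and the hole at (213,258), so the foot is about 1 mm too far in +y. I'll correct that and go in slowly.

>>> arm_command(series="-1.2 -0.3 2 0 220;0 0 3 0 220;0 0 3 0 220;0 0 3 0 220;0 0 3 0 220;0 0 3 0 220;0 0 3 0 220;0 0 3 0 220;0 0 3 0 220;0 0 0 0 220;0 0 0 0 220")

```text
time_s: 24.22
tool_pos: [0.5296, 0.1837, 0.1025]
tool_rot: [-180.0, 0.0, 94.6]
force: [0.2, -0.3, -1.5]
grip_width: 0.0285
grasp_force: 20.0
```

>>> arm_command(series="0 0 3 0 220;0 0 3 0 220;0 0 3 0 220;0 0 3 0 220;0 0 3 0 220;0 0 3 0 220;0 0 3 0 220;0 0 3 0 220;0 0 3 0 220;0 0 3 0 220;0 0 2 0 220;0 0 1 0 220;0 0 0 0 220;0 0 0 0 220")

```text
time_s: 25.38
tool_pos: [0.5298, 0.1837, 0.0698]
tool_rot: [180.0, -0.0, 94.6]
force: [-0.9, -0.3, -1.0]
grip_width: 0.0287
grasp_force: 20.0
```

>>> arm_command(series="0 0 1 0 220;0 0 1 0 220;0 0 1 0 220;0 0 0.7 0 220;0 0 0 0 220;0 0 0 0 220;0 0 0 0 220")

```text
time_s: 25.97
tool_pos: [0.5298, 0.1838, 0.0661]
tool_rot: [180.0, -0.0, 94.6]
force: [0.7, 0.1, 0.0]
grip_width: 0.0286
grasp_force: 20.0
```

>>> arm_command(series="0 0 0.6 0 220;0 0 0 0 220;0 0 0 0 220;0 0 0 0 220", squeeze=6)

```text
time_s: 26.3
tool_pos: [0.5298, 0.1838, 0.0657]
tool_rot: [180.0, -0.0, 94.6]
force: [-1.4, -0.3, 1.4]
grip_width: 0.0288
grasp_force: 6.0
```

Seated: the force has turned upward at the expected height. I'll open gently and withdraw.

>>> arm_command(series="0 0 0 0 160;0 0 0 0 140;0 0 0 0 120;0 0 0 0 60;0 0 0 0 0;0 0 0 0 0;0 0 0 0 0;0 0 0 0 0;0 0 0 0 0;0 0 0 0 0")

```text
time_s: 27.13
tool_pos: [0.5298, 0.1837, 0.0655]
tool_rot: [180.0, -0.0, 94.6]
force: [-0.7, -1.0, 0.0]
grip_width: 0.0826
grasp_force: 0.0
```

>>> arm_command(series="0 0 -3 0 0;0 0 -8 0 0;0 0 -15 0 0;0 0 -20 0 0;0 0 -25 0 0;0 0 -25 0 0;0 0 -25 0 0;0 0 -20 0 0;0 0 -10 0 0;0 0 0 0 0;15 -8 0 0 0;25 -8 0 0 0;30 -8 0 0 0;30 -8 0 0 0;20 -8 0 0 0;0 0 0 0 0;0 0 0 0 0;0 0 0 0 0")

```text
time_s: 28.63
tool_pos: [0.4803, 0.2988, 0.2154]
tool_rot: [-179.9, 0.1, 94.5]
force: [0.7, 0.1, -0.7]
grip_width: 0.0871
grasp_force: 0.0
```

Run:
```python
from h import *
a=cams.read_camera('scene');b=cams.read_camera('top')
x=cv2.resize(a[190:315,180:430],None,fx=3,fy=3,interpolation=cv2.INTER_CUBIC);y=cv2.resize(b[230:305,200:450],None,fx=3,fy=3,interpolation=cv2.INTER_CUBIC)
cv2.imwrite('pics/c5.png',np.vstack([x,y]))
```

```text
(no output)
```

View pics/c5.png

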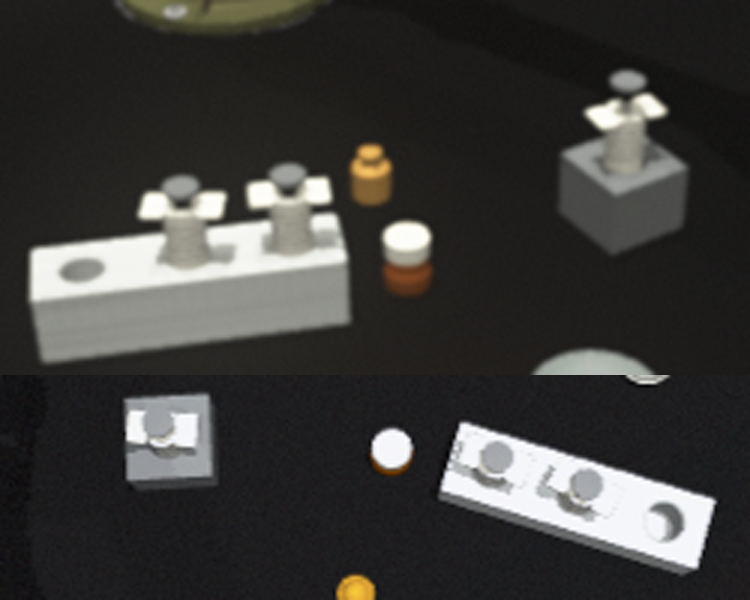

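The blocked syringe stands upright in the stand, cap at scene crop (627,82) and top crop (158,422). The other two are seated in the rack, and the jar and weight haven't moved. I'll check the cap heights, then hand in.

Run:
```python
from h import *
S=lambda x,y:(180+x/3-.3,190+y/3-.3)
T=lambda x,y:(200+x/3-.3,230+(y-375)/3-.3)
z=[]
for a,b in(((627,82),(158,422)),((181,188),(586,486)),((288,176),(496,458))):
    p,g=tri(S(*a),T(*b));print(p.round(4),round(g,4));z.append(p[2])
if z[0]>.121 and max(z[1:])<.121: print(env.sign_off())
```

```text
[0.5289 0.1833 0.1253] 0.0002
[ 0.5252 -0.1612  0.1124] 0.0001
[ 0.5381 -0.0873  0.1122] 0.0
the job is handed in; nothing more can be done
None
```

I handed the job in at about 29 s of the 66 s allowed. The blocked syringe (the rack's −y end hole) is upright and seated in the reject stand with its plunger left about 19–20 mm in, and the other two are in the rack with plungers home; the highest push reading was about 6.6 N and I saw no bystander disturbed, but the judged result was not shown to me.

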